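# Lock away the market stall's check weights

## Robot

A 6-joint arm with a two-finger parallel gripper is mounted at the origin on the work surface. World frame = base frame: x ahead of the robot, y to its left, z up, the work surface at z = 0. Lengths are in m, angles in degrees, forces in N, time in s.
With the tool pointing down it reaches from about 0.4 to 0.825 m from the base axis. Payload 7 kg.
Tool frame: the origin (TCP) lies at the very end of the fingers, on their centre line; the grasp point (between the pads) lies hold_point_z behind it (hold_point_z is the distance from the TCP to the grasp point, in m); z points along the fingers, y is the direction in which the jaws open and shut (so a half turn about z gives the same grasp; the last joint's range is limited). The gripper opens to 88 mm and grips with 3 to 60 N. Pads are 19 mm wide; open, the fingers measure 130 mm over their backs; the gripper's body (78 mm by 193 mm) begins 47 mm behind the grasp point.
Start: joints at [-56.717, 20.546, 0.682, 0, -70.136, -16.507], TCP at [0.195, -0.646, 0.227] pointing down, gripper open.
Joint ranges: [-176.03, 176.03], [-82.01, 121.73], [-58.28, 71.71], [-173.87, 95.51], [-174.79, -0.11], [-173.66, 173.66]. Speed limits (degrees/s): [136.94, 136.94, 172.46, 180, 180, 180].

## Interface

Orientations are given as [roll, pitch, yaw] about the fixed x, y, z axes, in that order (R = Rz(yaw) Ry(pitch) Rx(roll)).
In Python, from plant import get_obs, snapshot, close_job, hold_point_z gives the robot as it stands. The module is installed in compiled form; this text tells all that it offers.
- The arm moves only by the tool jog_arm, never from a script. Its argument "commands" is a list of rows, each a list of 4 numbers: the shift along the world's x, y, z in mm, then the turn about the world's z in degrees. In form: [[x, y, z, turn], ...]. A call has exactly 10 rows; each row shifts and turns the commanded pose from where the row before left it; what a row does not reach is not made up. A row lasts 1/12 s, in which the tool goes at most 41.7 mm and 7.16 degrees, less where a joint would pass 70% of its speed; a pose out of reach is approached as far as the arm can. A call is refused whole if a number of a shift passes 41.7 or a number of a turn 7.16, either way. A call with a gripper value outside its range is refused whole. "fingers" is the finger opening in mm, from 0 to 87.6, set as the call begins (left out, the last holds). The fingers move at their own pace and stop on an object; the grip force is fixed at half the most. Time passes only in rows, so rows that do not move let the fingers close, or fill a call up. It gives the time, the measured TCP pose, the force and the opening at its end, in the units of the state.
- get_obs(): the state, without advancing time (a new reading comes with each control period).
- snapshot(name): name is "scene" or "top" or "wrist"; returns a dict with "image" (384x512x3 uint8, red, green, blue), "fov_y" (degrees; the focal length in pixels is half the picture's height over the tangent of half this angle, whatever the lens; pixels are square), "cx", "cy" (the principal point, pixels), "rvec" (rotation vector, rad) and "tvec" (3), from world to camera coordinates, as OpenCV has them; the wrist camera has in their place "mount" (4x4, takes a point from camera to tool coordinates, whose origin is the TCP and whose axes are the flange's). Camera axes: x right, y down, z forward; pixel columns grow to the right and rows downward; lengths in m; the calibration is good to about 2 mm. A picture is of the moment at which its call begins: read the wrist's pose just before it. There is no depth.
- close_job(): hands the job in, once; it reports no verdict.
The state is a dict: "clock": time; "joint_pos": joint angles; "qvel": joint speeds; "tau": joint torques, N m; "tool_pos": TCP position; "orientation": TCP orientation; "force": force on the tool from outside, world axes, zero at the start; "moment": the same for the moment, N m; "opening": finger opening in m.
Only numpy, scipy, OpenCV 4.12 (cv2) and the standard library are available. Lean on these libraries where they do the work, as an engineer would, in place of code of your own. Each camera call takes 0.05 s, during which the arm holds its last target.

## Task

Put the brass weight that stands on the counter into the free, green-marked pocket of the check-weight case, swing the steel keeper bar over the weights until it snaps into its detent, then fold the blue lid down and press it until it snaps shut. Set the weight down rather than dropping it, and leave the jar and the cup where they are.

Things in the scene. Friction and masses are not known exactly. Their poses are not given: they have to be found in the camera images.
- case: Fixed black case, 260 x 110 x 30 mm. Origin: centre of its underside; x = long axis, towards the keeper's pivot; y towards the lid's hinge. Square pockets 48 mm wide, 24 deep (floor 6 mm up) at x = -62, -4, +54, y = 0. Keeper pivot: upright axis at x = 105, y = 0. Keeper catch at x = -107, 56 mm high. Lid catch post at x = -33, y = -37, 51 mm high. Lid hinge: line along x at y = 55, z = 30.
- weight: The brass weight to be put away, about 0.4 kg, standing on the counter. Origin: centre of its underside. Round body 42 mm in diameter and 30 mm high with a bevelled foot, on it a round grip knob 20 mm in diameter and 18 mm high (top at 48 mm).
- weight_b: A like brass weight, already in a pocket of the case.
- weight_c: A like brass weight, already in a pocket of the case.
- mark: Flat green disc, 38 mm in diameter, on the floor of the free pocket (which of the three pockets varies). Origin: centre of the pocket's floor.
- keeper (a joint): Angle of the steel keeper bar in rad: 0 = shut, lying along the case over all three weights; grows as it swings level, in a horizontal plane, out to the case's -y side (1.57 = pointing along -y); range 0 to 1.75. Its detent ball is met at about 0.06, must be pushed over (about 5 N at the tip) and holds the bar at 0.
- keeper_grip (a point): Point in the middle of the orange sleeve on the keeper bar, 150 mm from the pivot axis, at mid height of the bar. The bar is 12 mm wide (sleeve 13 mm), 14 mm high (57 to 71 mm above the counter) and reaches 220 mm from the pivot; sleeve 44 mm long.
- lid (a joint): Angle of the blue lid in rad: 0 = shut, grows as it opens; range 0 to 2.0 (1.57 = upright). A stiff hinge: the lid stays where it is left. Its detent is met at about 0.1, must be pressed over (about 6 N at the front edge) and holds the lid at 0.
- lid_edge (a point): Middle of the lid's front edge on its outer top face, 110 mm from the hinge line and (shut) 52 mm above it. The lid is an upside-down tray 260 x 110 x 52 mm with 5 mm walls; shut, its top is 82 mm above the counter. An orange thumb tab, 36 mm wide, 16 long, 10 thick, sticks out of the middle of its front wall at the rim.
- jar: Bystander: amber jar with a red cap, 60 mm in diameter, 92 mm high. Origin: centre of its underside.
- cup: Bystander: open steel cup, 64 mm in diameter at the rim, 75 mm high. Origin: centre of its underside.
- lemon_box: Obstacle, fixed: cardboard box of lemons, 120 x 130 mm, up to 100 mm high with the fruit. Origin: centre of its underside.

How it is judged (in metres and radians):
On the way, in this order (a step that is already met when the one before it is completed fails the run):
1. the weight stands on the floor of the free pocket, let go (horizontal distance between weight and mark below 0.006 m and z of weight in the frame of case below 0.009 m and angle between weight's own z axis and vertical below 0.08 rad and contact force between the fingers and weight below 0.2 N), for 0.2 s.
2. the keeper bar is fully home in its detent, within 3 mm at its tip (0.015 rad) (value of joint keeper below 0.015 rad), for 0.2 s.
3. the lid is fully shut, within 3 mm at its front edge (0.025 rad) (value of joint lid below 0.025 rad), for 0.2 s.
At the end, for the whole second after the job is handed in: The weight stands upright on the marked pocket's floor (6 mm off centre, 3 mm high at most), the other two weights have moved under 8 mm, the keeper bar is home in its detent (within 3 mm at its tip, 0.015 rad), the lid is fully shut (within 3 mm at its front edge, 0.025 rad); all at rest (horizontal distance between weight and mark below 0.006 m and z of weight in the frame of case below 0.009 m and angle between weight's own z axis and vertical below 0.08 rad and distance of each of weight_b, weight_c from where it was at the start of the episode below 0.008 m and value of joint keeper below 0.015 rad and value of joint lid below 0.025 rad and linear speed of weight below 0.02 m/s); the robot touches nothing.
It fails at once if the weight is dropped or thrown: let fall from more than about 15 mm (moving faster than 0.55 m/s while not held) (contact force between the fingers and weight below 0.1 N and linear speed of weight above 0.55 m/s).
It fails at once if the jar is moved by more than 15 mm (distance of jar from where it was at the start of the episode above 0.015 m).
It fails at once if the cup is moved by more than 15 mm (distance of cup from where it was at the start of the episode above 0.015 m).
It also fails if it takes over 67 s, if anything falls off the work surface, if the arm or the gripper's body presses on something with over 40 N, if the wrist force passes 120 N, or if a joint passes its speed limit or range.

## Working session

There is one attempt and no reset: what is moved stays moved. The work goes in short steps, Python scripts to look and compute and a tool call to move; the robot and the scene stay as the last step left them, time stands still between calls to the robot, and variables do not carry over. Pictures are saved under pics/ and viewed, and the job is handed in when it is done.

Besides the shell and the picture viewer there is one more tool, called as name([rows], argument=value, ...), one row to a line, values as JSON. jog_arm: Moves the arm, as the interface text tells. Its arguments: {"type":"object","properties":{"commands":{"type":"array","items":{"type":"array","items":{"type":"number"}}},"fingers":{"type":"number"}},"required":["commands"]}

```bash
mkdir -p pics; python3 - <<'E'
from plant import get_obs, snapshot, hold_point_z
import cv2
print(hold_point_z); o=get_obs(); print(o)
for n in ("scene","top","wrist"):
    s=snapshot(n); cv2.imwrite(f"pics/{n}0.png",s["image"][:,:,::-1]); print(n,{k:v for k,v in s.items() if k!="image"})
E
```

```text
0.0188
{'clock': 0.0, 'joint_pos': array([-5.67181387e+01,  2.05922887e+01,  6.34545047e-01, -2.00876694e-02,
       -7.01361934e+01, -1.65062499e+01]), 'qvel': array([-0.01256672,  0.05472597, -0.02000208,  0.00582044, -0.06418353,
        0.0200026 ]), 'tau': array([-1.72493870e-03, -5.82717276e+01,  2.93054259e+01,  6.99711174e+00,
        6.94550079e-03, -1.78028963e-04]), 'tool_pos': array([ 0.19464919, -0.64581886,  0.22561902]), 'orientation': array([ 1.79904569e+02, -8.58651636e-03, -1.63231222e+02]), 'force': array([0.04008641, 0.64357272, 0.44003958]), 'moment': array([-0.05753208,  0.03404282, -0.02944322]), 'opening': 0.08784363680171542}
scene {'fov_y': 46.69922330138951, 'cx': 252.36639549165997, 'cy': 194.78956854859098, 'rvec': array([ 1.52350126,  2.11105108, -0.78896609]), 'tvec': array([ 0.14422503, -0.36929079,  1.57683172])}
top {'fov_y': 55.567963603416196, 'cx': 258.9798624346085, 'cy': 193.29835339711195, 'rvec': array([ 2.1035048 , -2.10868436,  0.23230672]), 'tvec': array([0.03037423, 0.60556354, 0.74410994])}
wrist {'fov_y': 65.05965944181384, 'cx': 250.2293336200571, 'cy': 185.8070383352098, 'mount': array([[ 3.13520096e-04, -9.67396676e-01, -2.53265816e-01,
         6.66790562e-02],
       [ 9.99999906e-01,  2.27200969e-04,  3.70072068e-04,
        -5.28371702e-04],
       [-3.00464250e-04, -2.53265908e-01,  9.67396656e-01,
        -1.57791992e-01],
       [ 0.00000000e+00,  0.00000000e+00,  0.00000000e+00,
         1.00000000e+00]])}
```

View pics/scene0.png

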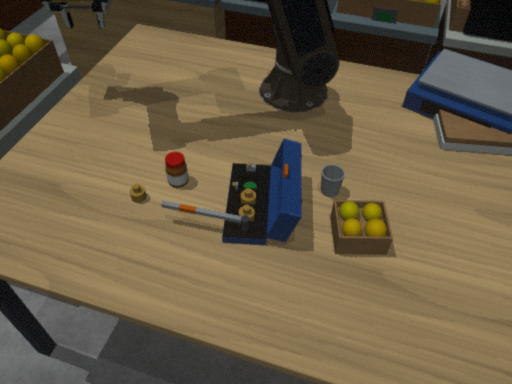

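View pics/top0.png

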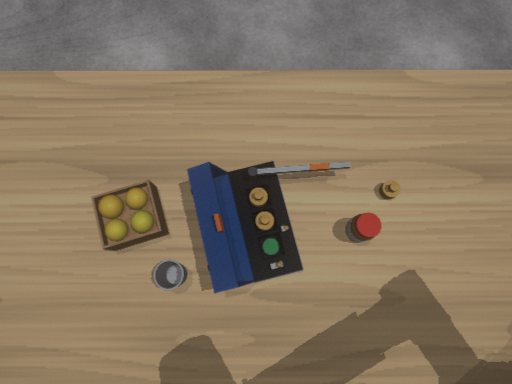

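View pics/wrist0.png

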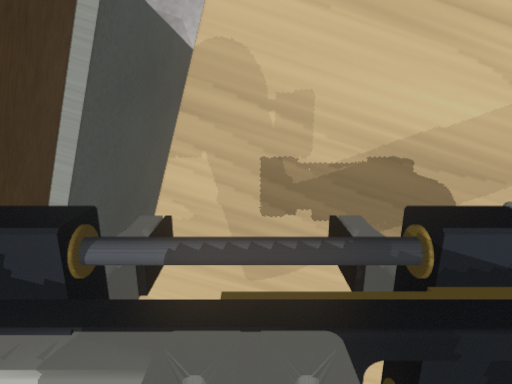

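The top view shows everything: weight at about (391,189), jar (365,228), mark (271,246), keeper from (253,171) to (350,165), and the lid open on the left. I'll enlarge it to get more exact positions.

```bash
cat > h.py <<'E'
import numpy as np, cv2
from plant import get_obs, snapshot, hold_point_z
from scipy.spatial.transform import Rotation as Ro
def cam(s,obs=None):
    H,W=s["image"].shape[:2]; f=H/2/np.tan(np.radians(s["fov_y"]/2))
    K=np.array([[f,0,s["cx"]],[0,f,s["cy"]],[0,0,1]])
    if "mount" in s:
        T=np.eye(4); T[:3,:3]=Ro.from_euler("xyz",obs["orientation"],degrees=True).as_matrix(); T[:3,3]=obs["tool_pos"]
        M=np.linalg.inv(T@s["mount"]); return K,M[:3,:3],M[:3,3]
    return K,cv2.Rodrigues(s["rvec"])[0],s["tvec"]
def proj(c,P):
    K,R,t=c; q=(np.atleast_2d(P)@R.T+t)@K.T; return q[:,:2]/q[:,2:]
def back(c,uv,z):
    K,R,t=c; d=R.T@np.linalg.inv(K)@np.array([uv[0],uv[1],1.]); o=-R.T@t; return o+d*(z-o[2])/d[2]
def crop(im,x0,y0,w,h,k,name):
    c=cv2.resize(im[y0:y0+h,x0:x0+w,::-1],None,fx=k,fy=k,interpolation=cv2.INTER_CUBIC); 
    for i in range(0,w,20): cv2.putText(c,str(x0+i),(i*k,8),0,.3,(255,255,255)); cv2.line(c,(i*k,10),(i*k,14),(255,255,255))
    for i in range(0,h,20): cv2.putText(c,str(y0+i),(0,i*k+4),0,.3,(255,255,255))
    cv2.imwrite(f"pics/{name}.png",c)
E
python3 - <<'E'
from h import *
s=snapshot("top"); crop(s["image"],180,150,180,145,4,"topA"); 
crop(s["image"],330,150,90,100,6,"topB")
s=snapshot("scene"); crop(s["image"],120,135,190,115,4,"scA")
E
```

```text
(no output)
```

View pics/topA.png

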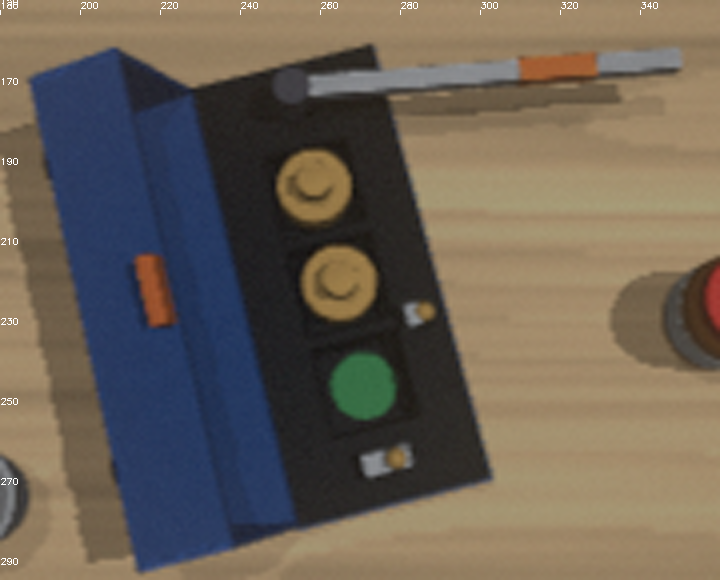

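View pics/topB.png

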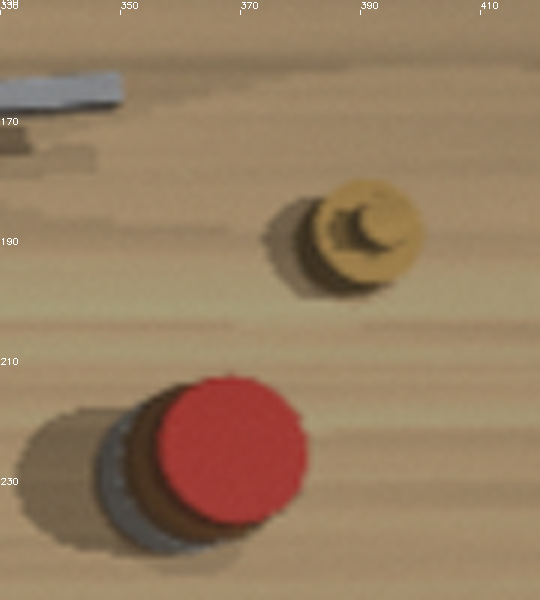

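View pics/scA.png

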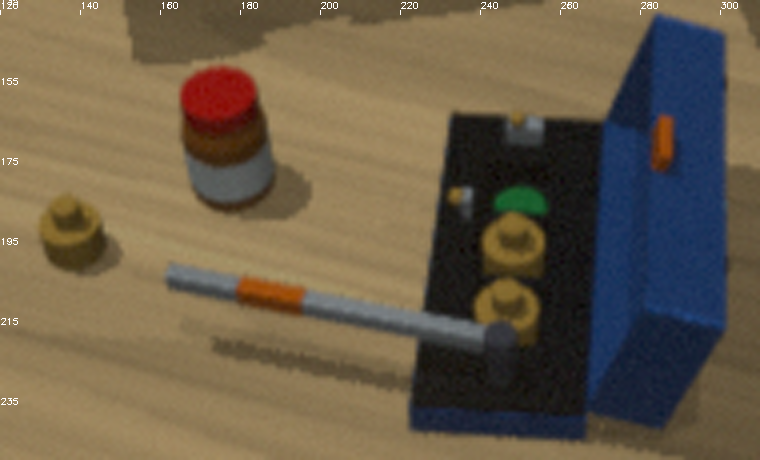

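```bash
cat > fit.py <<'E'
from h import *
from scipy.optimize import least_squares
ct=cam(snapshot("top")); cs=cam(snapshot("scene"))
T=[((130,-55,30),(273,161.3)),((-130,-55,30),(302.75,269.75)),((130,55,30),(228.3,172.5)),((-130,55,30),(254,281)),((-62,0,6),(270.75,246.5)),((54,0,36),(258.75,196.5)),((-4,0,36),(265,220.75))]
S=[((-130,-55,30),(233,163.3)),((130,-55,30),(223.8,237)),((130,55,30),(266.5,238)),((-62,0,6),(250,184.8))]
def W(p,q):
    q=np.array(q,float)/1000; c,s=np.cos(p[2]),np.sin(p[2]); return np.c_[p[0]+c*q[:,0]-s*q[:,1],p[1]+s*q[:,0]+c*q[:,1],q[:,2]]
def res(p,sep=(1,1)):
    r=[]
    for c,L,w in ((ct,T,sep[0]),(cs,S,sep[1])):
        r.append(w*(proj(c,W(p,[a for a,_ in L]))-np.array([b for _,b in L])))
    return np.vstack(r)
for sep in ((1,1),(1,0),(0,1)):
    r=least_squares(lambda p:res(p,sep).ravel(),[.5,0,.3]); print(r.x,np.degrees(r.x[2])); 
    if sep==(1,1): p=r.x; print(res(p).round(1).tolist())
print("mark",W(p,[(-62,0,6)]),"b,c",W(p,[(-4,0,6),(54,0,6)]),"pivot",W(p,[(105,0,64)]))
def tri(ut,us,z): print("top",back(ct,ut,z),"scene",back(cs,us,z))
print("weight");tri((391.3,188.5),(137.8,190),.03);tri((394.2,187.5),(137,185.8),.048)
print("sleeve");tri((319.5,166.75),(187.8,208.8),.071)
def ka(b):
    pv=W(p,[(105,0,0)])[0]; d=b[:2]-pv[:2]; a=np.arctan2(d[1],d[0]); print("keeper r",np.hypot(*d),"ang",np.degrees(a),"q",(p[2]+np.pi-a), (a-(p[2]+np.pi))%(2*np.pi))
ka(back(ct,(319.5,166.75),.071)); ka(back(cs,(187.8,208.8),.071))
print("jar",back(ct,(368,225),.092),"cup",back(ct,(169,275),.05))
np.save("case.npy",p)
E
python3 fit.py
```

```text
[0.55222811 0.01755611 0.24827734] 14.225243860163612
[[-0.3, -0.1], [-0.2, -0.2], [-0.8, -0.2], [0.6, 1.2], [-0.2, 0.2], [-0.6, 0.1], [-0.5, 0.1], [-0.4, -0.2], [-1.4, -1.3], [-0.5, 0.3], [-0.2, 2.2]]
[0.55264846 0.01688166 0.24130503] 13.825759998942079
[0.55100206 0.01864529 0.2584182 ] 14.806272240369236
mark [[0.49212921 0.00232057 0.006     ]] b,c [[0.54835077 0.01657317 0.006     ]
 [0.60457232 0.03082577 0.006     ]] pivot [[0.65400852 0.04335823 0.064     ]]
weight
top [ 0.62450153 -0.28009908  0.03      ] scene [ 0.62104986 -0.27856881  0.03      ]
top [ 0.62259511 -0.28018172  0.048     ] scene [ 0.62142222 -0.27704117  0.048     ]
sleeve
top [ 0.66547709 -0.10735561  0.071     ] scene [ 0.66858185 -0.10412593  0.071     ]
keeper r 0.1511495584983385 ang -85.64846249003848 q 4.884717665570788 1.3984676416087982
keeper r 0.1482024298071432 ang -84.35675951560452 q 4.862173195709111 1.4210121114704748
jar [ 0.530814   -0.20121566  0.092     ] cup [0.42875073 0.22394011 0.05      ]
```

jog_arm([
  [21.4,18.3,0,4.4],
  [21.4,18.3,0,4.4],
  [21.4,18.3,0,4.4],
  [21.4,18.3,0,4.4],
  [21.4,18.3,0,4.4],
  [21.4,18.3,0,4.4],
  [21.4,18.3,0,4.4],
  [21.4,18.3,0,4.4],
  [21.4,18.3,0,4.4],
  [21.4,18.3,0,4.4],
], fingers=44)

```text
clock: 1.18
tool_pos: [0.4097, -0.4622, 0.2267]
orientation: [-180.0, -0.0, -119.0]
force: [0.4, -0.1, -0.2]
opening: 0.0441
```

```bash
cat > lid.py <<'E'
from h import *
from scipy.optimize import minimize_scalar
p=np.load("case.npy"); ct=cam(snapshot("top"))
def W(q):
    q=np.array(q,float)/1000; c,s=np.cos(p[2]),np.sin(p[2]); return np.c_[p[0]+c*q[:,0]-s*q[:,1],p[1]+s*q[:,0]+c*q[:,1],q[:,2]]
def pts(t):
    c,s=np.cos(t),np.sin(t); P=[]
    for x in (130,-130):
        for h in (0,52): P.append((x,55-110*c+h*s,30+110*s+h*c))
    return W(P)
for t in (1.3,1.4,1.5,1.57,1.65,1.75,1.85,1.95): print(t,proj(ct,pts(t)).round(0).tolist())
E
python3 lid.py
```

```text
1.3 [[237.0, 155.0], [213.0, 159.0], [269.0, 279.0], [243.0, 286.0]]
1.4 [[232.0, 156.0], [207.0, 160.0], [263.0, 281.0], [237.0, 288.0]]
1.5 [[227.0, 157.0], [202.0, 162.0], [258.0, 282.0], [231.0, 289.0]]
1.57 [[223.0, 158.0], [198.0, 164.0], [254.0, 283.0], [228.0, 290.0]]
1.65 [[219.0, 159.0], [195.0, 165.0], [250.0, 285.0], [223.0, 291.0]]
1.75 [[214.0, 160.0], [190.0, 167.0], [244.0, 286.0], [219.0, 293.0]]
1.85 [[209.0, 162.0], [187.0, 170.0], [239.0, 287.0], [214.0, 294.0]]
1.95 [[204.0, 164.0], [183.0, 172.0], [234.0, 289.0], [210.0, 295.0]]
```

jog_arm([
  [21.3,18.3,-10,4.3],
  [21.3,18.3,-10,4.3],
  [21.3,18.3,-10,4.3],
  [21.3,18.3,-10,4.3],
  [21.3,18.3,-10,4.3],
  [21.3,18.3,-10,4.3],
  [21.3,18.3,-10,4.3],
  [21.3,18.3,-10,4.3],
  [21.3,18.3,-10,4.3],
  [21.3,18.3,-10,4.3],
])

```text
clock: 2.07
tool_pos: [0.6228, -0.2793, 0.1262]
orientation: [-180.0, -0.0, -76.0]
force: [0.6, -1.0, 0.1]
opening: 0.044
```

```bash
python3 - <<'E'
from h import *
o=get_obs(); s=snapshot("wrist"); c=cam(s,o); crop(s["image"],0,0,512,384,1,"w1"); print(o["tool_pos"],o["orientation"])
np.savez("w1.npz",K=c[0],R=c[1],t=c[2])
E
```

```text
[ 0.62278349 -0.27925361  0.12616685] [-1.79990469e+02 -5.15675091e-03 -7.60138695e+01]
```

View pics/w1.png

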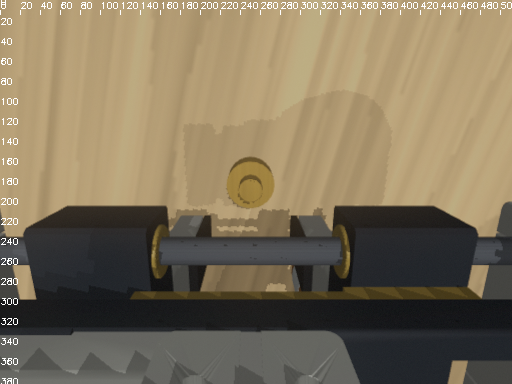

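The wrist view shows the weight ahead of the fingers. Its body is at about (250,184) and its knob top at about (250,190).

```bash
python3 - <<'E'
from h import *
d=np.load("w1.npz"); c=(d["K"],d["R"],d["t"])
im=cv2.imread("pics/w1.png")[:,:,::-1]; crop(im,200,140,100,90,7,"w1z")
print(back(c,(250,184.),.03),back(c,(250,190),.048))
E
```

```text
[ 0.6249677  -0.28223566  0.03      ] [ 0.62481539 -0.28180102  0.048     ]
```

View pics/w1z.png

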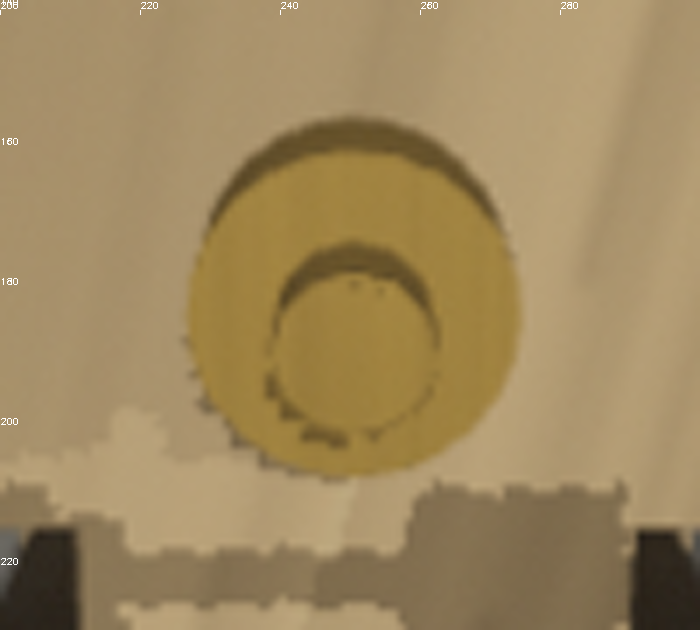

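jog_arm([
  [1.7,-1.7,-8,0],
  [0,0,-12,0],
  [0,0,-16,0],
  [0,0,-16,0],
  [0,0,-14,0],
  [0,0,-12,0],
  [0,0,-9,0],
  [0,0,-5,0],
  [0,0,-2.4,0],
  [0,0,0,0],
])

```text
clock: 2.95
tool_pos: [0.6233, -0.2822, 0.0319]
orientation: [180.0, 0.0, -76.2]
force: [-0.4, 0.1, 0.7]
opening: 0.0439
```

jog_arm([
  [0,0,0,0],
  [0,0,0,0],
  [0,0,0,0],
  [0,0,0,0],
  [0,0,0,0],
  [0,0,0,0],
  [0,0,0,0],
  [0,0,0,0],
  [0,0,0,0],
  [0,0,0,0],
], fingers=10)

```text
clock: 3.78
tool_pos: [0.6237, -0.282, 0.0327]
orientation: [-180.0, -0.0, -76.2]
force: [-2.2, 1.0, 6.1]
opening: 0.0191
```

jog_arm([
  [0,0,4,0],
  [0,0,8,0],
  [0,0,12,0],
  [0,0,14,0],
  [0,0,15,0],
  [0,0,15,0],
  [0,0,14,0],
  [-5,11,12,0],
  [-8,17,8,0],
  [-9,19,8,0],
])

```text
clock: 4.62
tool_pos: [0.6011, -0.2347, 0.1431]
orientation: [-180.0, 0.0, -76.3]
force: [-0.8, 0.0, -5.7]
opening: 0.0189
```

jog_arm([
  [-13,28,0,0],
  [-13,28,0,0],
  [-13,28,0,0],
  [-13,28,0,0],
  [-13,28,0,0],
  [-13,28,0,0],
  [-13,28,0,0],
  [-11,24,0,0],
  [-6,12,0,0],
  [-2,5,0,0],
])

```text
clock: 5.45
tool_pos: [0.4902, 0.0039, 0.143]
orientation: [-179.9, 0.0, -76.1]
force: [0.2, 0.1, -4.9]
opening: 0.0191
```

```bash
python3 - <<'E'
from h import *
o=get_obs(); s=snapshot("wrist"); c=cam(s,o); crop(s["image"],0,0,512,384,1,"w2"); print(o["tool_pos"],o["orientation"],o["opening"])
np.savez("w2.npz",K=c[0],R=c[1],t=c[2]); im=s["image"]; hsv=cv2.cvtColor(im,cv2.COLOR_RGB2HSV)
m=cv2.inRange(hsv,(45,80,40),(85,255,255)); n,l,st,ce=cv2.connectedComponentsWithStats(m); i=1+np.argmax(st[1:,4]) if n>1 else 0
print(st[i],ce[i],back(c,ce[i],.006))
p=np.load("case.npy"); 
s=snapshot("top"); crop(s["image"],180,150,180,145,4,"top2")
E
```

```text
[0.49022331 0.00386735 0.14304498] [-1.79943062e+02  4.03473344e-02 -7.61105940e+01] 0.019057996261041373
[231 155  39  32 994] [249.79678068 170.97887324] [ 0.49350707 -0.00186082  0.006     ]
```

View pics/w2.png

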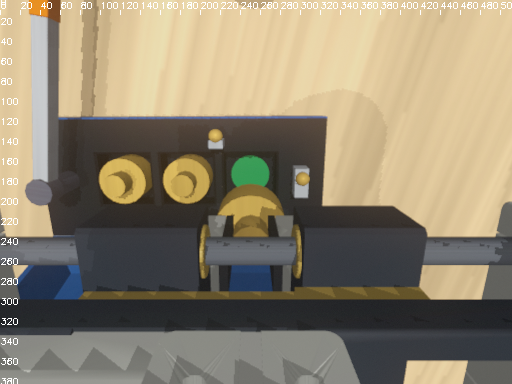

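```bash
python3 - <<'E'
from h import *
im=cv2.imread("pics/w2.png")[:,:,::-1]; crop(im,60,110,265,110,3,"w2z")
E
```

```text
(no output)
```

View pics/w2z.png

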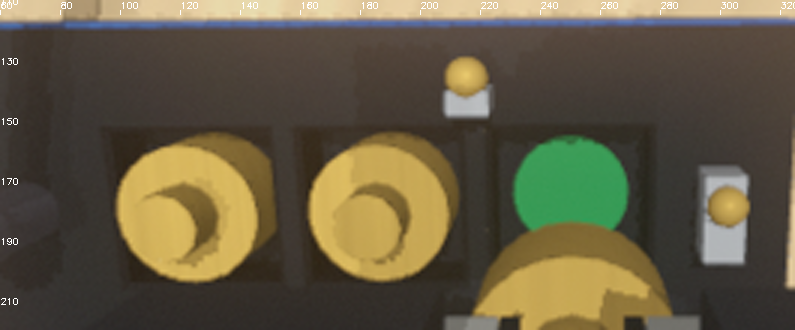

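```bash
python3 - <<'E'
from h import *
from scipy.optimize import least_squares
d=np.load("w2.npz"); c=(d["K"],d["R"],d["t"])
a=np.linspace(0,2*np.pi,181)
def circ(xy,z,r): q=proj(c,np.c_[xy[0]+r*np.cos(a),xy[1]+r*np.sin(a),0*a+z]); return [q[:,0].min(),q[:,0].max(),q[:,1].min(),q[:,1].max()]
M=least_squares(lambda x:np.array(circ(x,.006,.019))[:3]-[231,269.6,155],[.49,0],x_scale=.001,diff_step=1e-4); print("mark",M.x,M.fun)
out=[]
for b in ([98.7,145.7,157.7,204.3],[162.3,209.7,157.7,204.3]):
    B=least_squares(lambda x:np.array(circ(x,.036,.021))-b,[.55,0.02],x_scale=.001,diff_step=1e-4); print("w",B.x,B.fun); out.append(B.x)
v=out[0]-out[1]; print(np.hypot(*v),np.degrees(np.arctan2(v[1],v[0]))); print("extrap mark",out[1]-v, out[1]-v/np.hypot(*v)*.058)
print("corner",back(c,(324.3,117.3),.03))
# held weight: knob/body circle check
tp=get_obs()["tool_pos"]; zb=tp[2]-.0327
print("held body top expect",circ(tp[:2],zb+.03,.021))
E
```

```text
mark [0.49232129 0.00084899] [ 0.33300463 -0.33296874 -0.01051409]
w [0.60483132 0.02922813] [ 0.22538822 -0.22597219  0.76111746 -0.8322167 ]
w [0.54868241 0.01528483] [ 0.49930098 -0.49961229  0.74382998 -0.82494098]
0.0578542678292709 13.945999432237963
extrap mark [0.49253349 0.00134153] [0.49239206 0.00130641]
corner [ 0.44273451 -0.0691369   0.03      ]
held body top expect [np.float64(214.05998578354254), np.float64(287.49392937930867), np.float64(192.708189147064), np.float64(261.1857044037159)]
```

jog_arm([
  [1.2,-1.5,0,0],
  [1.2,-1.4,-4,0],
  [0,0,-9,0],
  [0,0,-11,0],
  [0,0,-12,0],
  [0,0,-12,0],
  [0,0,-11,0],
  [0,0,-8,0],
  [0,0,-4,0],
  [0,0,0,0],
])

```text
clock: 6.38
tool_pos: [0.4933, -0.0015, 0.0698]
orientation: [179.9, -0.0, -76.3]
force: [0.1, -0.3, -4.1]
opening: 0.0187
```

```bash
python3 - <<'E'
from h import *
o=get_obs(); s=snapshot("wrist"); c=cam(s,o); print(o["tool_pos"],o["orientation"],o["opening"])
crop(s["image"],130,130,250,150,3,"w3")
s=snapshot("top"); crop(s["image"],220,150,140,140,4,"top3")
s=snapshot("scene"); crop(s["image"],200,130,120,120,5,"sc3")
E
```

```text
[ 0.49325072 -0.00154815  0.0697908 ] [ 1.79853698e+02 -1.83301358e-02 -7.62760774e+01] 0.018739136235220527
```

View pics/w3.png

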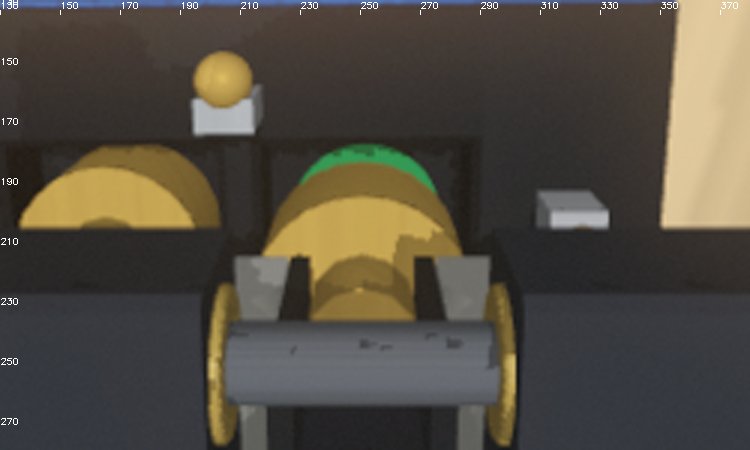

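View pics/sc3.png

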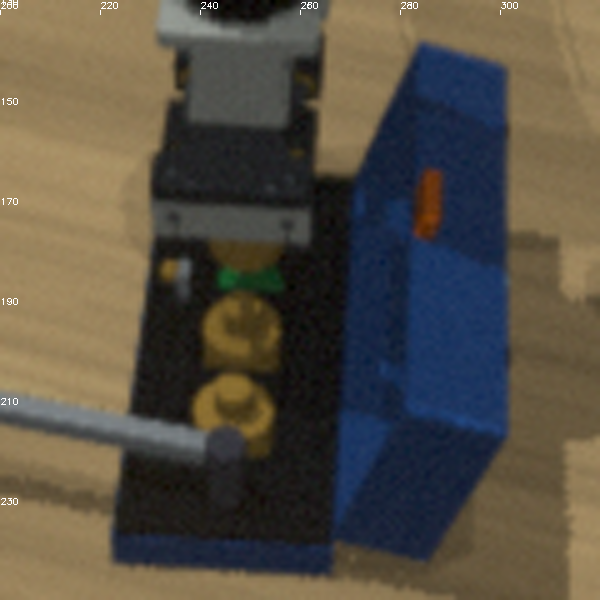

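jog_arm([
  [-1.2,2.0,0,0],
  [0,0,0,0],
  [0,0,-3,0],
  [0,0,-4,0],
  [0,0,-4,0],
  [0,0,-4,0],
  [0,0,-4,0],
  [0,0,-3,0],
  [0,0,0,0],
  [0,0,0,0],
])

```text
clock: 7.37
tool_pos: [0.4926, 0.0011, 0.0489]
orientation: [180.0, -0.0, -76.2]
force: [-0.5, 0.6, -4.6]
opening: 0.0192
```

```bash
python3 - <<'E'
from h import *
o=get_obs(); s=snapshot("wrist"); c=cam(s,o); print(o["tool_pos"],o["force"],o["moment"])
crop(s["image"],130,130,250,150,3,"w4")
s=snapshot("scene"); crop(s["image"],200,130,120,120,5,"sc4")
E
```

```text
[0.49257231 0.00106024 0.04887557] [-0.49906078  0.6191041  -4.6424078 ] [ 0.03828542  0.09606063 -0.06337652]
```

View pics/w4.png

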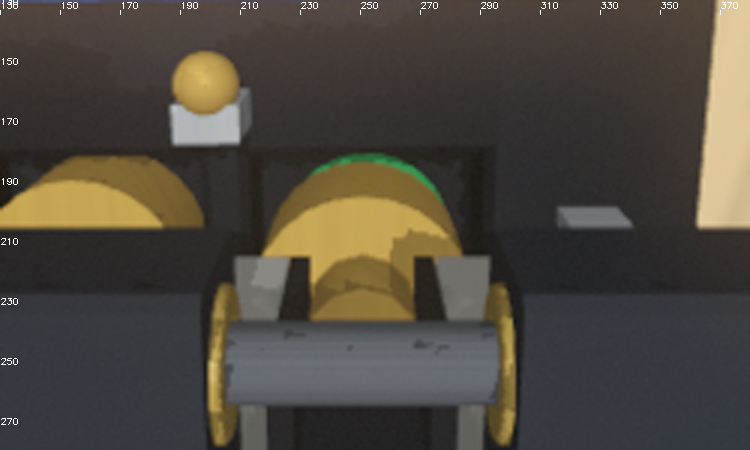

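jog_arm([
  [-0.6,0,0,0],
  [0,0,-2,0],
  [0,0,-2,0],
  [0,0,-2,0],
  [0,0,-2,0],
  [0,0,-1.5,0],
  [0,0,0,0],
  [0,0,0,0],
  [0,0,0,0],
  [0,0,0,0],
])

```text
clock: 8.3
tool_pos: [0.4922, 0.0012, 0.0397]
orientation: [-180.0, 0.0, -76.2]
force: [-0.2, -0.3, -5.4]
opening: 0.0188
```

jog_arm([
  [0,0,-0.5,0],
  [0,0,-0.5,0],
  [0,0,-0.3,0],
  [0,0,-0.2,0],
  [0,0,0,0],
  [0,0,0,0],
  [0,0,0,0],
  [0,0,0,0],
  [0,0,0,0],
  [0,0,0,0],
])

```text
clock: 9.13
tool_pos: [0.4922, 0.0012, 0.0386]
orientation: [-180.0, -0.0, -76.2]
force: [-2.2, 0.7, 5.5]
opening: 0.0192
```

jog_arm([
  [0,0,0,0],
  [0,0,0,0],
  [0,0,0,0],
  [0,0,0,0],
  [0,0,0,0],
  [0,0,0,0],
  [0,0,0,0],
  [0,0,0,0],
  [0,0,0,0],
  [0,0,0,0],
], fingers=34)

```text
clock: 9.97
tool_pos: [0.4921, 0.0011, 0.0381]
orientation: [180.0, -0.0, -76.2]
force: [0.3, 1.2, -0.1]
opening: 0.034
```

jog_arm([
  [0,0,3,0],
  [0,0,8,0],
  [0,0,12,0],
  [0,0,14,0],
  [0,0,14,0],
  [0,0,14,0],
  [0,0,14,0],
  [0,0,12,0],
  [0,0,6,0],
  [0,0,2,0],
])

```text
clock: 10.8
tool_pos: [0.4928, 0.0014, 0.1388]
orientation: [-179.9, 0.0, -76.2]
force: [0.2, 0.6, -1.1]
opening: 0.034
```

```bash
python3 - <<'E'
from h import *
o=get_obs(); s=snapshot("wrist"); c=cam(s,o); print(o["tool_pos"],o["force"])
crop(s["image"],0,0,512,384,1,"w5"); np.savez("w5.npz",K=c[0],R=c[1],t=c[2])
crop(s["image"],60,110,265,110,3,"w5z")
E
```

```text
[0.49275789 0.00135051 0.13877827] [ 0.24027774  0.57272937 -1.08276831]
```

View pics/w5.png

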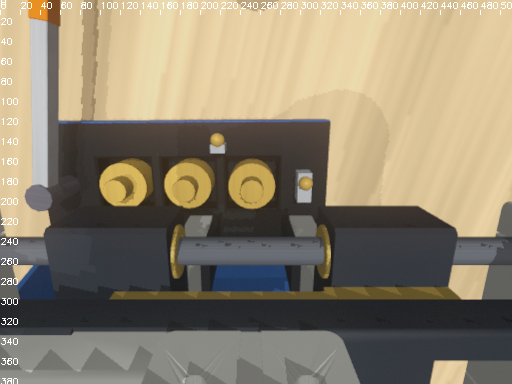

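View pics/w5z.png

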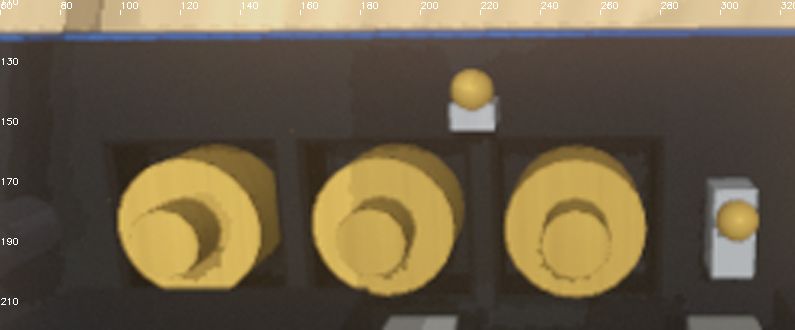

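The weight is seated: its circle spans (505–645) in the zoom and has the same size and row as its neighbours. Next is the keeper, with the fingers closed and used as a pusher behind the sleeve.

jog_arm([
  [17,-8.8,0,6.8],
  [17,-8.8,0,6.8],
  [17,-8.8,0,6.8],
  [17,-8.8,0,6.8],
  [17,-8.8,0,6.8],
  [17,-8.8,0,6.8],
  [17,-8.8,0,6.8],
  [17,-8.8,0,6.8],
  [17,-8.8,0,6.8],
  [17,-8.8,0,6.8],
], fingers=0)

```text
clock: 11.68
tool_pos: [0.6623, -0.0874, 0.1358]
orientation: [180.0, 0.1, -7.9]
force: [0.6, 0.8, 0.0]
opening: 0.0005
```

jog_arm([
  [17,-8.8,0,6.8],
  [17,-8.8,0,6.2],
  [0,0,0,0],
  [0,0,-6,0],
  [0,0,-10,0],
  [0,0,-10,0],
  [0,0,-8,0],
  [0,0,-4,0],
  [0,0,0,0],
  [0,0,0,0],
])

```text
clock: 12.52
tool_pos: [0.6959, -0.1043, 0.099]
orientation: [180.0, 0.0, 4.8]
force: [0.2, -0.9, 0.4]
opening: 0.0005
```

```bash
python3 - <<'E'
from h import *
o=get_obs(); s=snapshot("wrist"); c=cam(s,o); print(o["tool_pos"],o["orientation"],o["force"])
crop(s["image"],0,0,512,384,1,"w6"); np.savez("w6.npz",K=c[0],R=c[1],t=c[2])
s=snapshot("scene"); crop(s["image"],130,110,150,140,5,"sc6")
s=snapshot("top"); crop(s["image"],230,120,150,140,5,"top6")
E
```

```text
[ 0.69593118 -0.10429516  0.09900423] [1.79992600e+02 2.25493620e-02 4.78208402e+00] [ 0.16497658 -0.87523072  0.36082521]
```

View pics/w6.png

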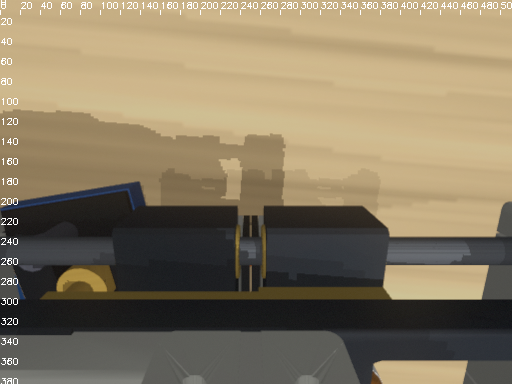

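View pics/sc6.png

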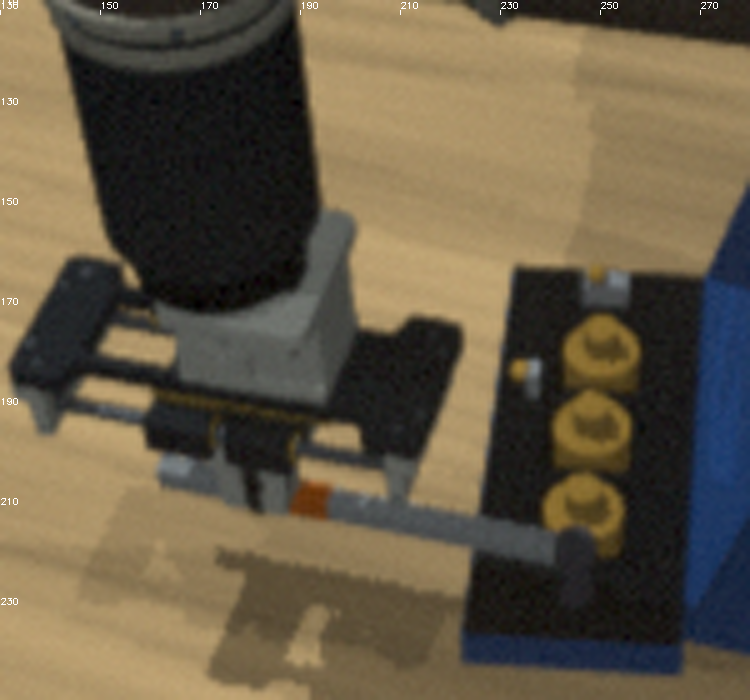

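View pics/top6.png

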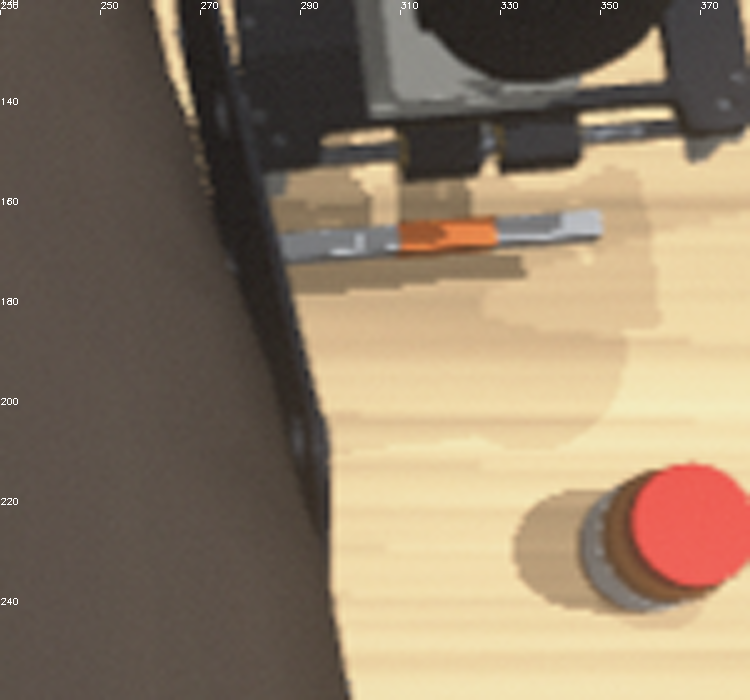

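jog_arm([
  [0,0,-4,0],
  [0,0,-8,0],
  [0,0,-9,0],
  [0,0,-9,0],
  [0,0,-6,0],
  [0,0,-2,0],
  [0,0,0,0],
  [-3,0,0,0],
  [-4,0,0,0],
  [-3,0,0,0],
])

```text
clock: 13.5
tool_pos: [0.6859, -0.1044, 0.0616]
orientation: [-180.0, -0.0, 4.8]
force: [-0.3, 0.6, -0.1]
opening: 0.0006
```

```bash
python3 - <<'E'
from h import *
pv=np.array([654,42.8])
def P(f,off=16):
    f=np.radians(f); return pv+150*np.array([np.cos(f),np.sin(f)])-off*np.array([np.sin(f),-np.cos(f)])
print(P(-85,20),P(-85),P(-166))
f=np.linspace(-85,-163,28); q=np.array([P(x) for x in f]); print(np.diff(f)[0]); print(np.diff(q,axis=0).round(1).tolist())
f=np.linspace(-163,-166.1,9);q=np.array([P(x) for x in f]);print(np.diff(f)[0],np.diff(q,axis=0).round(1).tolist(),q[-1])
E
```

```text
[ 686.99725537 -104.88608986] [ 683.01247658 -105.23471283] [512.32639139  -9.01301596]
-2.8888888888888857
[[-7.5, -1.3], [-7.6, -0.9], [-7.6, -0.5], [-7.6, -0.1], [-7.6, 0.3], [-7.6, 0.6], [-7.5, 1.0], [-7.5, 1.4], [-7.4, 1.8], [-7.3, 2.1], [-7.2, 2.5], [-7.0, 2.9], [-6.9, 3.2], [-6.7, 3.6], [-6.5, 3.9], [-6.3, 4.2], [-6.1, 4.5], [-5.9, 4.8], [-5.6, 5.1], [-5.4, 5.4], [-5.1, 5.7], [-4.8, 5.9], [-4.5, 6.1], [-4.2, 6.4], [-3.8, 6.6], [-3.5, 6.8], [-3.2, 6.9]]
-0.38749999999998863 [[-0.4, 0.9], [-0.4, 0.9], [-0.4, 0.9], [-0.4, 0.9], [-0.4, 1.0], [-0.4, 1.0], [-0.4, 1.0], [-0.4, 1.0]] [512.23617644  -8.76567008]
```

jog_arm([
  [-3,-0.8,0,0],
  [-7.5,-1.3,0,-2.9],
  [-7.6,-0.9,0,-2.9],
  [-7.6,-0.5,0,-2.9],
  [-7.6,-0.1,0,-2.9],
  [-7.6,0.3,0,-2.9],
  [-7.6,0.6,0,-2.9],
  [-7.5,1.0,0,-2.9],
  [-7.5,1.4,0,-2.9],
  [-7.4,1.8,0,-2.9],
])

```text
clock: 14.33
tool_pos: [0.6149, -0.1031, 0.0617]
orientation: [-180.0, -0.1, -21.5]
force: [0.8, 0.2, -0.0]
opening: 0.0005
```

jog_arm([
  [-7.3,2.1,0,-2.9],
  [-7.2,2.5,0,-2.9],
  [-7.0,2.9,0,-2.9],
  [-6.9,3.2,0,-2.9],
  [-6.7,3.6,0,-2.9],
  [-6.5,3.9,0,-2.9],
  [-6.3,4.2,0,-2.9],
  [-6.1,4.5,0,-2.9],
  [-5.9,4.8,0,-2.9],
  [-5.6,5.1,0,-2.9],
])

```text
clock: 15.17
tool_pos: [0.5494, -0.0661, 0.0617]
orientation: [-179.9, -0.0, -50.5]
force: [-0.1, -0.9, 0.4]
opening: 0.0003
```

```bash
python3 - <<'E'
from h import *
o=get_obs(); print(o["tool_pos"],o["orientation"],o["force"])
s=snapshot("scene"); crop(s["image"],150,110,150,140,5,"sc7")
s=snapshot("top"); crop(s["image"],190,120,180,180,4,"top7")
E
```

```text
[ 0.54943845 -0.06605527  0.06170928] [-1.79944205e+02 -3.32304994e-02 -5.04715146e+01] [-0.14929073 -0.87137535  0.41011579]
```

View pics/sc7.png

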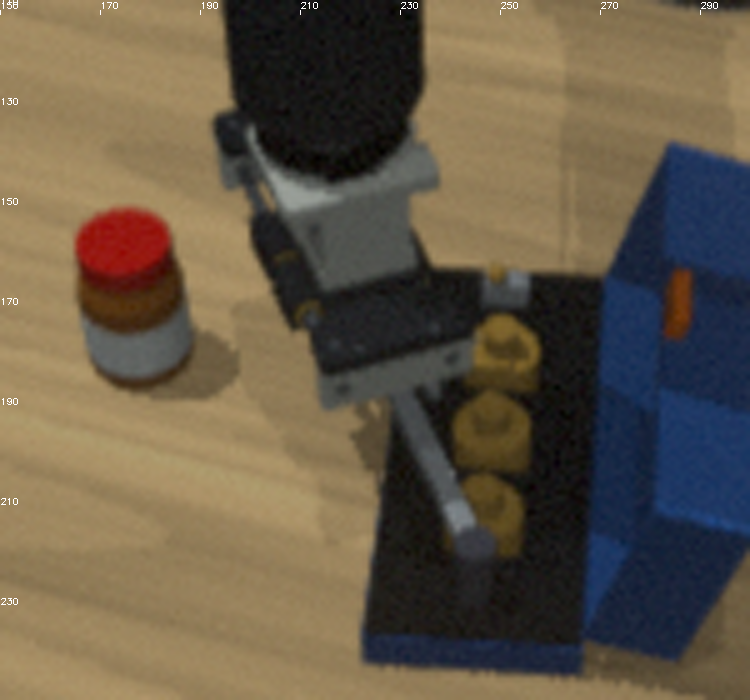

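The bar is moving ahead of the fingers at about −140°, and nothing else has been disturbed. I'll continue the arc.

jog_arm([
  [-5.4,5.4,0,-2.9],
  [-5.1,5.7,0,-2.9],
  [-4.8,5.9,0,-2.9],
  [-4.5,6.1,0,-2.9],
  [-4.2,6.4,0,-2.9],
  [-3.8,6.6,0,-2.9],
  [-3.5,6.8,0,-2.9],
  [-3.2,6.9,0,-2.9],
  [-0.4,0.9,0,-0.4],
  [-0.4,0.9,0,-0.4],
])

```text
clock: 16.1
tool_pos: [0.5146, -0.0145, 0.0614]
orientation: [-180.0, 0.0, -74.2]
force: [0.5, -0.3, 0.1]
opening: 0.0003
```

jog_arm([
  [-0.4,0.9,0,-0.4],
  [-0.4,0.9,0,-0.4],
  [-0.4,1.0,0,-0.4],
  [-0.4,1.0,0,-0.4],
  [-0.4,1.0,0,-0.4],
  [-0.4,1.0,0,-0.4],
  [0,0,0,0],
  [0,0,0,0],
  [0,0,0,0],
  [0,0,0,0],
])

```text
clock: 16.93
tool_pos: [0.5127, -0.0109, 0.0612]
orientation: [180.0, -0.2, -76.7]
force: [6.5, -15.3, -2.8]
opening: 0.0004
```

```bash
python3 - <<'E'
from h import *
o=get_obs(); print(o["tool_pos"],o["orientation"],o["force"])
s=snapshot("scene"); crop(s["image"],170,130,130,120,5,"sc8")
s=snapshot("top"); crop(s["image"],190,120,180,180,4,"top8")
E
```

```text
[ 0.51266209 -0.01088688  0.06124605] [ 1.79983240e+02 -1.59060217e-01 -7.66875158e+01] [  6.48331005 -15.26559454  -2.84338888]
```

View pics/sc8.png

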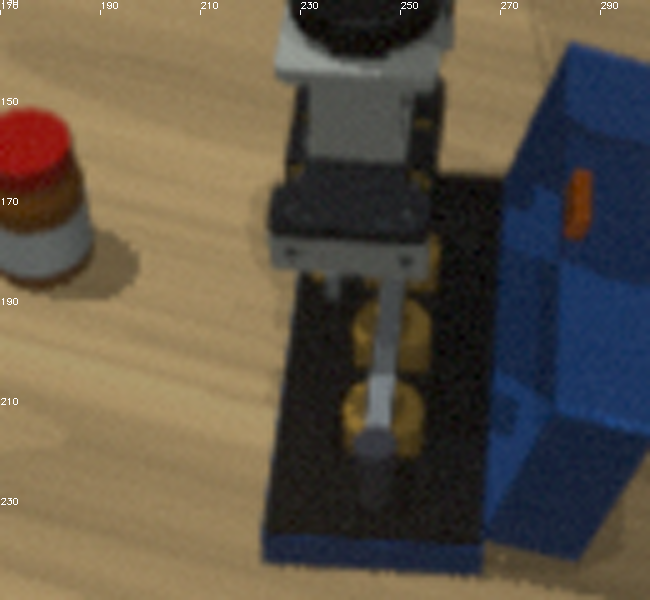

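View pics/top8.png

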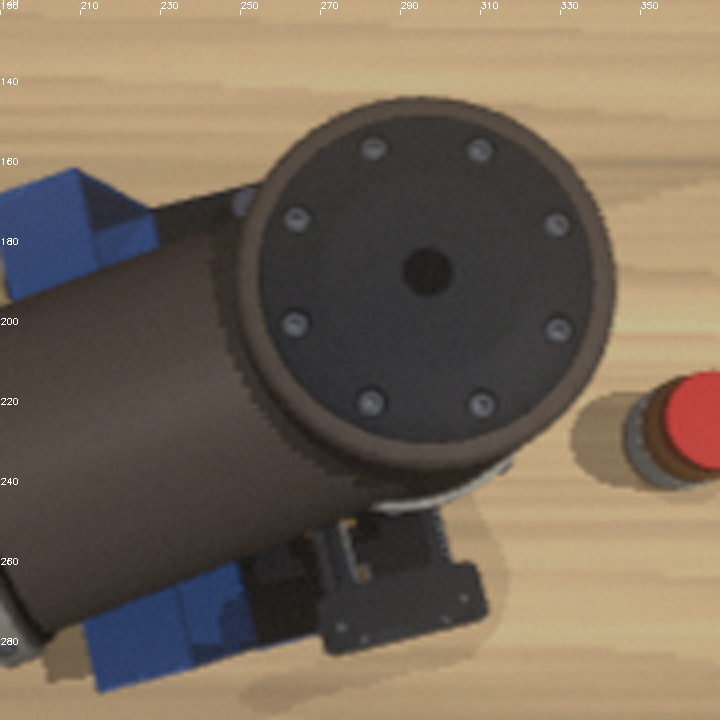

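jog_arm([
  [0.5,-2,0,0],
  [2,-8,0,0],
  [4,-15,3,0],
  [6,-22,8,0],
  [6,-26,16,0],
  [4,-26,16,0],
  [0,-24,16,0],
  [0,-10,12,0],
  [0,0,5,0],
  [0,0,0,0],
])

```text
clock: 17.87
tool_pos: [0.5351, -0.1424, 0.1382]
orientation: [-179.9, -0.0, -76.8]
force: [0.7, 0.0, 0.2]
opening: 0.0002
```

```bash
python3 - <<'E'
from h import *
o=get_obs(); print(o["tool_pos"],o["orientation"],o["force"])
s=snapshot("scene"); crop(s["image"],170,130,130,120,5,"sc9")
s=snapshot("wrist"); c=cam(s,o); np.savez("w9.npz",K=c[0],R=c[1],t=c[2]); cv2.imwrite("pics/w9.png",s["image"][:,:,::-1])
s=snapshot("top"); crop(s["image"],190,140,150,150,4,"top9")
E
```

```text
[ 0.53508534 -0.1424073   0.13824323] [-1.79876020e+02 -1.23345857e-02 -7.68080203e+01] [0.67500397 0.01924255 0.23217022]
```

View pics/sc9.png

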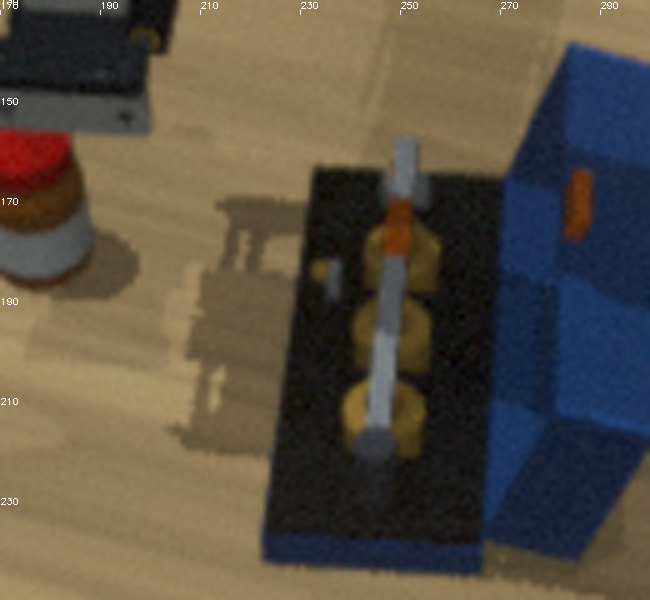

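View pics/w9.png

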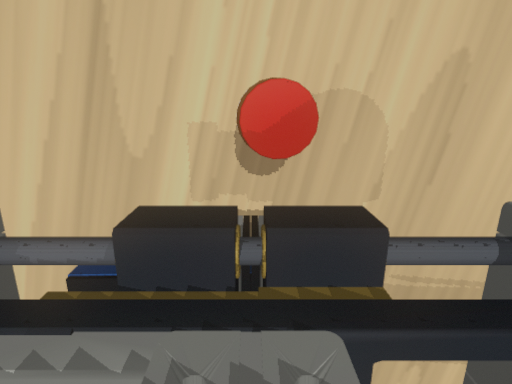

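View pics/top9.png

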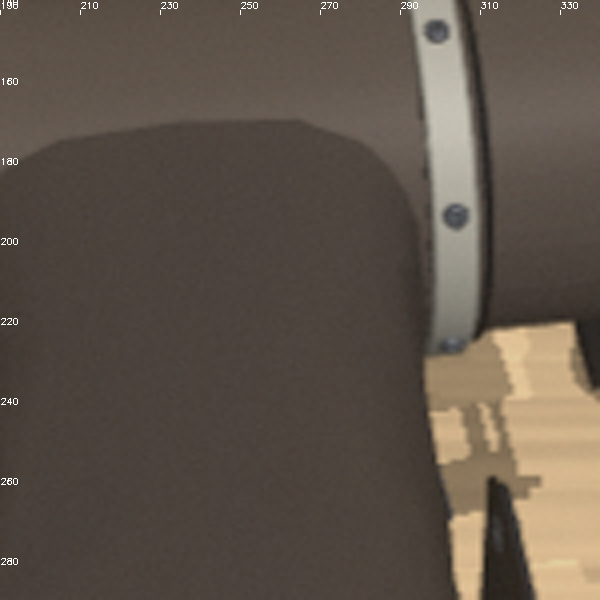

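jog_arm([
  [0,8,12,0],
  [0,18,14,0],
  [-1,24,14,0],
  [-1,27,14,0],
  [-1,29,10,0],
  [-1,30,6,0],
  [-1,30,2,0],
  [-1,30,0,0],
  [-1,20,0,0],
  [0,8,0,0],
])

```text
clock: 18.85
tool_pos: [0.5268, 0.0854, 0.2083]
orientation: [179.9, 0.0, -76.5]
force: [-0.5, -0.3, 0.2]
opening: 0.0005
```

```bash
python3 - <<'E'
from h import *
o=get_obs(); print(o["tool_pos"],o["orientation"],o["force"])
s=snapshot("wrist"); c=cam(s,o); np.savez("w10.npz",K=c[0],R=c[1],t=c[2]); cv2.imwrite("pics/w10.png",s["image"][:,:,::-1])
s=snapshot("scene"); crop(s["image"],170,130,130,120,5,"sc10")
E
```

```text
[0.52676138 0.08537002 0.20833321] [ 1.79943809e+02  9.89123200e-03 -7.65294814e+01] [-0.45325788 -0.29750468  0.20372926]
```

View pics/w10.png

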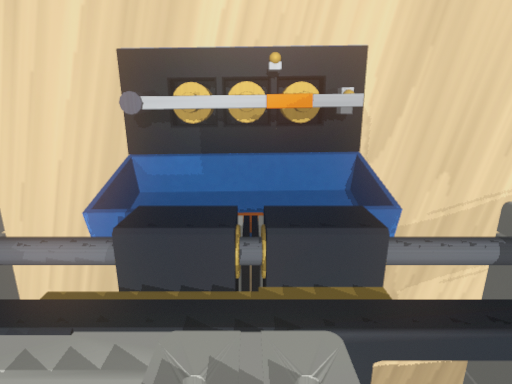

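```bash
python3 - <<'E'
from h import *
im=cv2.imread("pics/w10.png")[:,:,::-1]; crop(im,105,35,270,130,3,"w10z")
E
```

```text
(no output)
```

View pics/w10z.png

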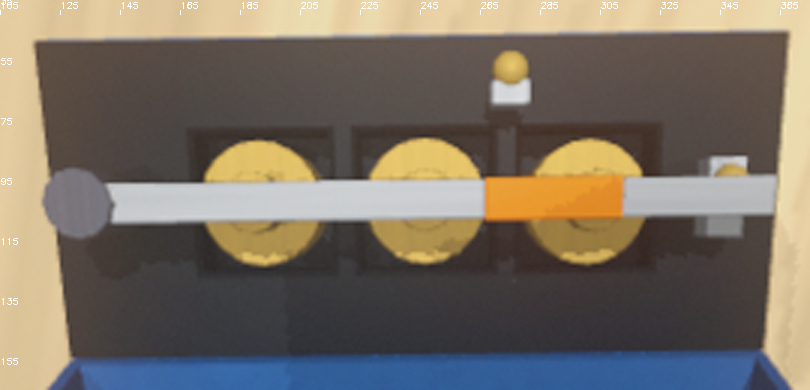

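The keeper is parallel to the case within about 0.002 rad, with the pivot at (130,102) and the tip at (363,100), so it's home. Next I go behind the lid.

jog_arm([
  [-2,14,0,0],
  [-3,22,0,0],
  [-4,26,0,0],
  [-2,15,0,0],
  [-1,5,-10,0],
  [0,0,-22,0],
  [0,0,-26,0],
  [0,0,-22,0],
  [0,0,-12,0],
  [0,0,-4,0],
])

```text
clock: 19.78
tool_pos: [0.5137, 0.1622, 0.1098]
orientation: [179.7, -0.1, -76.8]
force: [0.1, -0.3, 0.1]
opening: 0.0005
```

```bash
python3 - <<'E'
from h import *
o=get_obs(); print(o["tool_pos"],o["orientation"],o["force"])
s=snapshot("scene"); crop(s["image"],210,90,150,150,5,"sc11")
p=np.array([.5525,.0165,np.radians(14.1)])
def path(t):
    c,s=np.cos(t),np.sin(t); d=100
    z=30+d*s+52*c
    y=55-(110 if t>np.pi/2 else d)*c+52*s+9.5
    return y,z
th=np.linspace(1.84,0,34); Q=np.array([path(t) for t in th])
print(np.c_[th,Q].round(1).tolist()[::3])
W=np.c_[p[0]-np.sin(p[2])*Q[:,0]/1000,p[1]+np.cos(p[2])*Q[:,0]/1000,Q[:,1]/1000]
print(W[0],W[-1]); print((np.diff(W,axis=0)*1000).round(1).tolist())
E
```

```text
[0.51370723 0.16218971 0.10984815] [ 1.79706265e+02 -1.01628952e-01 -7.67755890e+01] [ 0.14355354 -0.3171725   0.13702974]
[[1.8, 143.9, 112.6], [1.7, 127.4, 124.2], [1.5, 109.9, 133.2], [1.3, 92.0, 139.3], [1.2, 73.5, 142.4], [1.0, 54.6, 142.3], [0.8, 36.1, 139.1], [0.7, 18.3, 132.8], [0.5, 1.8, 123.7], [0.3, -12.9, 112.0], [0.2, -25.4, 97.9], [0.0, -35.5, 82.0]]
[0.51744791 0.15604823 0.11256818] [ 0.56114833 -0.01793046  0.082     ]
[[1.3, -5.1, 4.1], [1.3, -5.3, 3.9], [1.4, -5.5, 3.6], [1.4, -5.7, 3.3], [1.5, -5.8, 3.0], [1.4, -5.5, 2.7], [1.4, -5.6, 2.4], [1.4, -5.8, 2.0], [1.5, -5.9, 1.7], [1.5, -5.9, 1.4], [1.5, -6.0, 1.0], [1.5, -6.1, 0.7], [1.5, -6.1, 0.3], [1.5, -6.1, -0.0], [1.5, -6.1, -0.4], [1.5, -6.1, -0.7], [1.5, -6.0, -1.1], [1.5, -5.9, -1.4], [1.5, -5.9, -1.8], [1.4, -5.7, -2.1], [1.4, -5.6, -2.4], [1.4, -5.5, -2.7], [1.3, -5.3, -3.0], [1.3, -5.2, -3.3], [1.2, -5.0, -3.6], [1.2, -4.8, -3.9], [1.1, -4.5, -4.2], [1.1, -4.3, -4.4], [1.0, -4.1, -4.7], [1.0, -3.8, -4.9], [0.9, -3.5, -5.1], [0.8, -3.3, -5.3], [0.7, -3.0, -5.5]]
```

View pics/sc11.png

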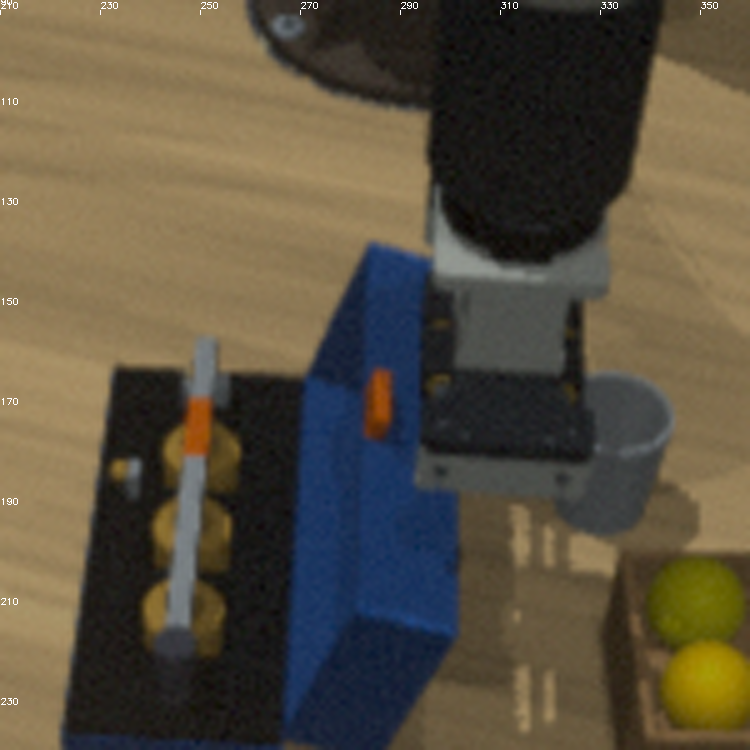

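jog_arm([
  [1.5,-6,2,0],
  [1.3,-5.1,4.1,0],
  [1.3,-5.3,3.9,0],
  [1.4,-5.5,3.6,0],
  [1.4,-5.7,3.3,0],
  [1.5,-5.8,3.0,0],
  [1.4,-5.5,2.7,0],
  [1.4,-5.6,2.4,0],
  [1.4,-5.8,2.0,0],
  [1.5,-5.9,1.7,0],
])

```text
clock: 20.67
tool_pos: [0.5301, 0.1076, 0.1425]
orientation: [-179.9, 0.0, -76.7]
force: [-0.4, 2.4, 2.8]
opening: 0.0005
```

```bash
python3 - <<'E'
from h import *
o=get_obs(); print(o["tool_pos"],o["orientation"],o["force"])
s=snapshot("scene"); crop(s["image"],210,90,150,150,4,"sc12")
E
```

```text
[0.53013713 0.10763365 0.14248605] [-1.79942074e+02  5.95320136e-03 -7.67089801e+01] [-0.35641284  2.43082736  2.84457933]
```

View pics/sc12.png

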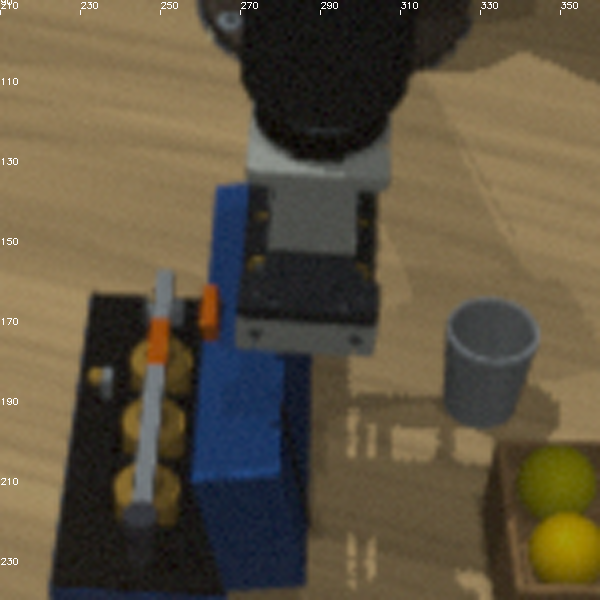

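jog_arm([
  [1.5,-5.9,0.4,0],
  [1.5,-6,0,0],
  [1.5,-6.1,-0.3,0],
  [1.5,-6.1,0.3,0],
  [1.5,-6.1,0,0],
  [1.5,-6.1,-0.4,0],
  [1.5,-6.1,-0.7,0],
  [1.5,-6,-1.1,0],
  [1.5,-5.9,-1.4,0],
  [1.5,-5.9,-1.8,0],
])

```text
clock: 21.55
tool_pos: [0.5447, 0.0471, 0.1367]
orientation: [180.0, -0.0, -76.7]
force: [0.3, 1.5, 3.8]
opening: 0.0006
```

jog_arm([
  [1.4,-5.7,-2.1,0],
  [1.4,-5.6,-2.4,0],
  [1.4,-5.5,-2.7,0],
  [1.3,-5.3,-3.0,0],
  [1.3,-5.2,-3.3,0],
  [1.2,-5.0,-3.6,0],
  [1.2,-4.8,-3.9,0],
  [1.1,-4.5,-4.2,0],
  [1.1,-4.3,-4.4,0],
  [1.0,-4.1,-4.7,0],
])

```text
clock: 22.38
tool_pos: [0.5569, -0.0027, 0.102]
orientation: [180.0, -0.0, -76.7]
force: [0.1, -1.1, 1.5]
opening: 0.0005
```

```bash
python3 - <<'E'
from h import *
o=get_obs(); print(o["tool_pos"],o["orientation"],o["force"])
s=snapshot("scene"); crop(s["image"],210,90,150,150,4,"sc13")
E
```

```text
[ 0.55689237 -0.00267481  0.10195222] [ 1.79971481e+02 -2.36786064e-03 -7.67272587e+01] [ 0.10735755 -1.12440807  1.53769465]
```

View pics/sc13.png

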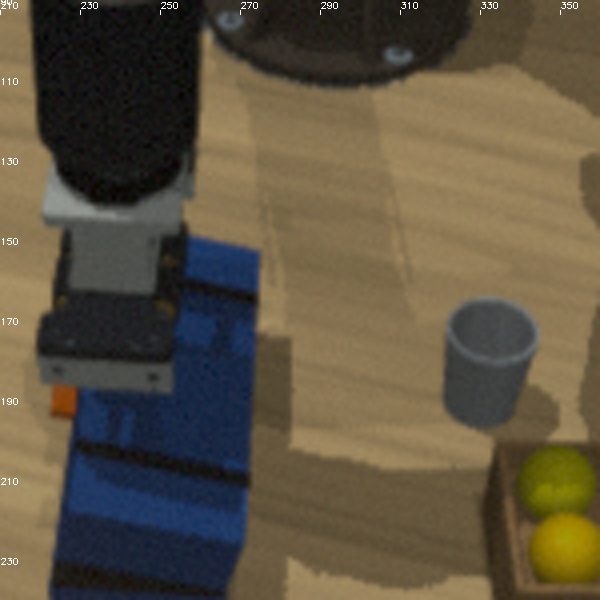

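jog_arm([
  [1.0,-3.8,-4,0],
  [0.9,-3.5,-4,0],
  [0.8,-3.3,-3.5,0],
  [0.5,-2,-3,0],
  [0.3,-1,-2,0],
  [0,0,-2,0],
  [0,0,-1.5,0],
  [0,0,-1,0],
  [0,0,-1,0],
  [0,0,0,0],
])

```text
clock: 23.27
tool_pos: [0.5606, -0.016, 0.0821]
orientation: [-180.0, -0.0, -76.7]
force: [-6.0, -0.4, 13.7]
opening: 0.0002
```

jog_arm([
  [0,0,-0.7,0],
  [0,0,-0.7,0],
  [0,0,0,0],
  [0,0,0,0],
  [0,0,0,0],
  [0,0,0,0],
  [0,0,0,0],
  [0,0,0,0],
  [0,0,0,0],
  [0,0,0,0],
])

```text
clock: 24.1
tool_pos: [0.5607, -0.016, 0.0819]
orientation: [-179.9, -0.1, -76.7]
force: [-9.8, 0.3, 25.3]
opening: 0.0005
```

Force went from 14 to 25 N with no further movement, so the lid is on its stop at 82 mm. I'll retreat and check.

jog_arm([
  [0,0,2,0],
  [0,0,6,0],
  [0,0,14,0],
  [0,-5,20,0],
  [0,-20,20,0],
  [0,-30,20,0],
  [0,-35,15,0],
  [0,-35,10,0],
  [0,-25,0,0],
  [0,-10,0,0],
])

```text
clock: 24.93
tool_pos: [0.5604, -0.1785, 0.1869]
orientation: [-179.9, -0.0, -76.8]
force: [0.5, 0.5, 0.8]
opening: 0.0005
```

jog_arm([
  [0,-20,0,0],
  [0,-30,0,0],
  [0,-35,0,0],
  [0,-35,0,0],
  [0,-35,0,0],
  [0,-35,0,0],
  [0,-30,0,0],
  [0,-15,0,0],
  [0,0,0,0],
  [0,0,0,0],
])

```text
clock: 25.77
tool_pos: [0.5601, -0.4109, 0.1851]
orientation: [179.9, 0.1, -76.8]
force: [0.4, -0.5, -0.4]
opening: 0.0007
```

```bash
python3 - <<'E'
from h import *
o=get_obs(); print(o["tool_pos"],o["force"])
s=snapshot("scene"); crop(s["image"],130,120,190,140,4,"sc14")
s=snapshot("top"); c=cam(s); crop(s["image"],180,140,190,150,4,"top14")
p=np.array([.5525,.0165,np.radians(14.1)])
for t in (0,.1):
    c_,s_=np.cos(t),np.sin(t);q=[]
    for x in (130,-130):
        for d in (110,0): q.append((x,55-d*c_+52*s_,30+d*s_+52*c_))
    q=np.array(q)/1000; W=np.c_[p[0]+np.cos(p[2])*q[:,0]-np.sin(p[2])*q[:,1],p[1]+np.sin(p[2])*q[:,0]+np.cos(p[2])*q[:,1],q[:,2]]
    cs=cam(snapshot("scene")); print(t,"top",((proj(c,W)-[180,140])*4).round(0).tolist(),"scene",((proj(cs,W)-[130,120])*4).round(0).tolist())
E
```

```text
[ 0.56009359 -0.41085031  0.1850781 ] [ 0.37305411 -0.527555   -0.37012104]
0 top [[377.0, 56.0], [185.0, 103.0], [504.0, 517.0], [299.0, 570.0]] scene [[364.0, 412.0], [544.0, 423.0], [407.0, 120.0], [563.0, 128.0]]
0.1 top [[367.0, 52.0], [176.0, 105.0], [496.0, 519.0], [289.0, 573.0]] scene [[372.0, 402.0], [553.0, 424.0], [415.0, 109.0], [571.0, 129.0]]
```

View pics/sc14.png

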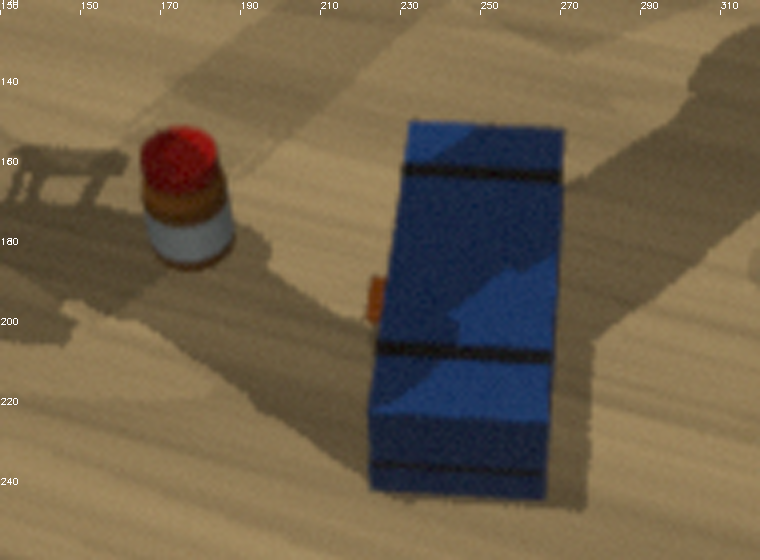

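View pics/top14.png

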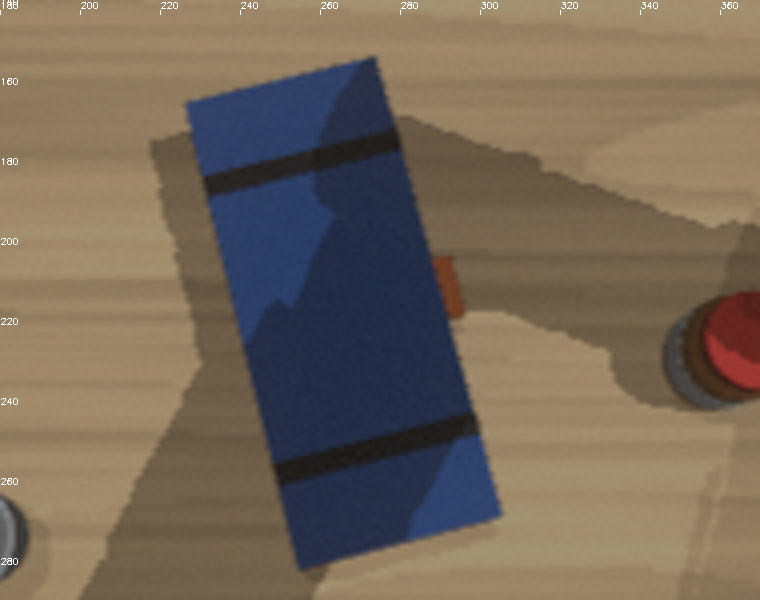

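Both views match a fully shut lid: the corners in the zoomed top view are at (376,57), (186,103), (501,517) and (300,570), within about 3 zoomed pixels of the prediction for angle 0. The jar and cup haven't moved, so I'm handing in.

```bash
python3 -c "
from plant import close_job; print(close_job())"
```

```text
the job is handed in; nothing more can be done
None
```

The job is done and handed in at about 26 s of the 67 s allowed; `close_job` gives no verdict, so the judged result isn't known to me.

**Weight:** I gripped it by its knob, lowered it into the green-marked pocket until it touched the floor, and let go there. The wrist picture then showed it standing level with the other two weights.

**Keeper:** I swung it home with closed fingers. The push stopped firmly at about 17 N, and a picture afterwards put the bar within about 0.002 rad of the case's long axis.

**Lid:** I folded it over and pressed it to its stop: the force rose from 14 to 25 N with the lid top staying at 82 mm. In both the scene and top views its corners match angle 0, not 0.1.

**Bystanders and arm:** The jar and cup look to be where they started, and the arm is clear of everything.

**Disagreements:** The wrist and overhead cameras differed by 1–2 mm, within the stated calibration. With the lid shut, the weight and keeper could not be seen at hand-in, so their last checks date from before the lid was closed.

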